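# Fit the locating pin in the mortar mould base

## Task

Take the plain square-headed locating pin out of the wooden rack and press it straight down into the empty hole in the steel boss of the mould base, fully home with its head sitting flush on the boss, and let go of it. The hole is tight and not quite where it is marked, so feel for it gently: never push the pin against the mould base with more than about 50 N. Leave the other two pins in the rack and the other things on the bench where they are.

Things in the scene. Friction and masses are not known exactly. Their poses are not given: they have to be found in the camera images.
- pin: The locating pin, plain steel, 68 mm long, about 120 g, upright in a rack hole: a round shank 14 mm in diameter and 32 mm long with a square-cut foot, below a plain square head 20 x 20 mm (faces along its x and y) and 36 mm tall. Origin at the centre of the foot, z up towards the head; the head's underside (shoulder) is at z = 32 mm, its top at 68 mm.
- rack: Fixed light wooden block 60 x 170 x 45 mm (x, y, z) with three 17 mm holes in a row along its y at -55, 0 and +55 mm, each holding one pin in any order. Origin at the centre of its underside; its top is at z = 45 mm. A grasp that closes roughly along the rack's x has both fingers clear of the neighbours.
- base: Mould base, fixed: a green plate 210 x 300 x 12 mm (x, y, z) with a steel three-compartment prism mould (184 x 152 mm, walls up to z = 54 mm) in the middle and a round steel boss 44 mm wide, top at z = 52 mm, near each end: at y = +118 mm with its pin fitted, at y = -118 mm with the empty hole. Origin at the centre of the plate's underside. Grasps closing along base x keep clear of the mould.
- mark (a point): Nominal hole centre at the height of the empty boss's top face (base x = 0, y = -118, z = 52 mm; axes as the base). The boss and its hole are really 3.5 to 4.5 mm off this mark, in any horizontal direction, different each time; the height is true. The hole, in the middle of the boss top, is round, vertical, 16 mm in diameter, unchamfered and blind. The boss is rigid.
- screw: A bystander in the rack: a steel screw with the same 14 mm shank and a low hexagonal head 32 mm wide, 16 mm tall. Origin at the shank's foot.
- teepin: A bystander in the rack: a steel pin with the same 14 mm shank, a thin 24 mm collar and a 44 mm crossbar as its head, 57 mm tall in all. Origin at the shank's foot.
- bowl: Bystander: an open steel bowl 110 mm wide, 65 mm high. Origin at the centre of its underside.
- jar: Bystander: a closed glass jar 70 mm wide, 90 mm high. Origin at the centre of its underside.
- cone: Bystander: a brass ring 80 mm wide, 40 mm high. Origin at the centre of its underside.
- wrench: Bystander: a steel wrench lying on the bench.
- brush: Bystander: a brush lying on the bench.
- spatula: Bystander: a spatula lying on the bench.
- grip (a point): Where to grip the pin: on its axis in the head, 26 mm above the shoulder and 58 mm above the foot, so that fingertips reaching 19 mm further clear the boss when the pin is home. Grip it square on two flats: held askew it swivels. In the rack its x is within 0.25 rad of the rack's x; the shank has 1.5 mm play in its hole and the shoulder rests on the rack top.
- bottom (a point): Nominal centre of the hole's floor, 37 mm below the mark. A rubber dust plug sits in the hole 14 mm below the boss top; pushing it down ahead of the pin takes a steady push of about 8 to 12 N, it does not spring back, and it goes down far enough for the pin's shoulder to meet the boss, which stops the pin.
- fitted (a point): Centre of the top of the pin already fitted in the other boss (head 20 mm square, up to z = 88 mm of the base). Part of the base; to be left alone.

How it is judged:
By the outcome, as a careful person would: the job done as asked, in the order asked, and still so for the second after the job is handed in, with the robot touching nothing.
It also fails if it takes over 72 s, if anything falls off the work surface, if the arm or the gripper's body presses on something with over 40 N, if the wrist force passes 120 N, or if a joint passes its speed limit or range.

## Robot

A 6-joint arm with a two-finger parallel gripper is mounted at the origin on the work surface. World frame = base frame: x ahead of the robot, y to its left, z up, the work surface at z = 0. Lengths are in m, angles in rad, forces in N, time in s.
With the tool pointing down it reaches from about 0.275 to 0.825 m from the base axis. Payload 5.2 kg.
Tool frame: the origin (TCP) lies midway between the tips of the shut fingers; the grasp point (between the pads) lies 19 mm behind it; z points along the fingers, y is the line along which they close (so a half turn about z gives the same grasp; the last joint's range is limited). The gripper opens to 93 mm and grips with 3 to 60 N. Pads are 15 mm wide; open, the fingers measure 128 mm over their backs; the gripper's body (75 mm by 188 mm) begins 65 mm behind the grasp point.
Start: joints at [1.146, 0.259, 1.535, -0, 1.348, -0.203], TCP at [0.121, 0.537, 0.219] pointing down, gripper open.
Joint ranges: [-3.14, 3.14], [-0.91, 2.08], [0.19, 2.58], [-1.22, 4.36], [0.22, 2.71], [-3.12, 3.12]. Speed limits (rad/s): [2.57, 2.57, 3.14, 3.14, 3.14, 3.14].

## Interface

Orientations are given as a unit quaternion [w, x, y, z].
In Python, from cell import * gives the robot as it stands.
- The arm moves only by the shell command python3 -m handwheel 'ROWS' [FORCE]. ROWS is JSON, a list of rows, each a list of 7 numbers: the shift along the tool's x, y, z in m, then the turn, a rotation vector about the tool's x, y, z in degrees, then the opening, from 0 (shut) to 1 (fully open). In form: [[dx, dy, dz, ax, ay, az, jaw], ...]. A call has 1 to 12 rows; each row is the pose to reach, as a shift and turn from the pose commanded when the call began, along the tool's axes at that moment; what a row does not reach only later rows make up. A row lasts 1/12 s, in which the tool goes at most 41.7 mm and 7.16 degrees, less where a joint would pass 70% of its speed; a pose out of reach is approached as far as the arm can. A call with a gripper value outside its range is refused whole. The fingers move at their own pace and stop on an object; FORCE is the grip in N (left out, the last holds). Time passes only in rows, so rows that repeat a pose let the fingers close. It gives the time, the measured TCP pose, the force, the opening and the grip force at its end, in the units of the state.
- state(): the state, without advancing time (a new reading comes with each control period).
- read_camera(name): name is "scene" or "top" or "wrist"; returns the picture (480x640x3 uint8, blue, green, red); there is no depth.
- camera_params(name): a dict with "vfov" (degrees; the focal length in pixels is half the picture's height over the tangent of half this angle, whatever the lens; pixels are square), "cx", "cy" (the principal point, pixels), "k1" (the pictures are not rectified: a ray, as slopes to the right and down, at radius r is drawn at 1 + k1 r^2 times it, then the intrinsics apply), "position" and "attitude" of the camera in the world. Camera axes: x right, y up, looking along -z (the intrinsics and any distortion apply to the point x, -y, -z); pixel columns grow to the right and rows downward; lengths in m; the calibration is good to about 2 mm. A picture is of the moment at which its call begins: read the wrist's pose just before it. camera_params takes no time and is no camera call; for the wrist camera it gives the pose at the moment of the call.
- job_done(): hands the job in; it is judged then, once.
The state is a dict: "time": time; "joint_pos": joint angles; "dq": joint speeds; "joint_torque": joint torques, N m; "eef_pos": TCP position; "tool_rot": TCP orientation; "contact_force": force on the tool from outside, world axes, zero at the start; "ft_torque": the same for the moment, N m; "grip_width": finger opening in m; "gripper_force": force on a finger pad.
Only numpy, scipy, OpenCV 4.12 (cv2) and the standard library are available. Lean on these libraries where they do the work, as an engineer would, in place of code of your own. Each camera call takes 0.05 s, during which the arm holds its last target. There are 200 camera calls.

## Working session

There is one attempt and no reset: what is moved stays moved. The work goes in short steps, Python scripts to look and compute and a shell command to move; the robot and the scene stay as the last step left them, time stands still between calls to the robot, and variables do not carry over. Pictures are saved under pics/ and viewed, at most 10 in all, crops included, and the job is handed in when it is done.

```bash
ls; mkdir -p pics; python3 - <<'E'
from cell import *
import cv2
s=state();print(s)
for n in("scene","top","wrist"):
    print(n,camera_params(n)); cv2.imwrite(f"pics/{n}0.png",read_camera(n))
E
```

```text
pics
{'time': 0.0, 'joint_pos': array([ 1.14620532e+00,  2.59330396e-01,  1.53606474e+00,  2.28813071e-05,
        1.34800608e+00, -2.02770920e-01]), 'dq': array([-5.17827430e-04, -1.41993891e-03,  1.51056186e-04,  4.87347346e-05,
       -5.27411976e-04, -2.54695487e-04]), 'joint_torque': array([-2.33403327e-03, -4.37285328e+01, -2.83997530e+01,  7.15973368e-02,
        4.11428302e-02, -7.81989070e-05]), 'eef_pos': array([0.12072889, 0.53603162, 0.21783186]), 'tool_rot': array([-2.89637507e-04,  1.10685277e-01,  9.93855096e-01, -8.56711951e-04]), 'contact_force': array([0.21612645, 0.45655032, 0.47400719]), 'ft_torque': array([ 0.02439061, -0.00542389, -0.03474812]), 'gripper_force': 0.0, 'grip_width': 0.09323878621855734}
scene {'vfov': 56.05895634021499, 'cx': 323.6237295445473, 'cy': 241.3454777787724, 'k1': -0.011582179553151927, 'position': array([1.13093574, 0.04799162, 0.9571617 ]), 'attitude': array([0.67602999, 0.19995148, 0.21009196, 0.67739518])}
top {'vfov': 54.832101554016816, 'cx': 325.62885950494524, 'cy': 241.92345501868013, 'k1': -0.07645267463257216, 'position': array([0.35873629, 0.04374066, 1.12933049]), 'attitude': array([ 0.70438479,  0.06848416, -0.07075643, -0.70295484])}
wrist {'vfov': 66.21793418102351, 'cx': 317.2874793093529, 'cy': 237.42569669107917, 'k1': -0.06449335778447406, 'position': array([0.05702167, 0.55118164, 0.38449674]), 'attitude': array([ 0.77517786, -0.09478734, -0.07477915,  0.62009896])}
```

View pics/top0.png

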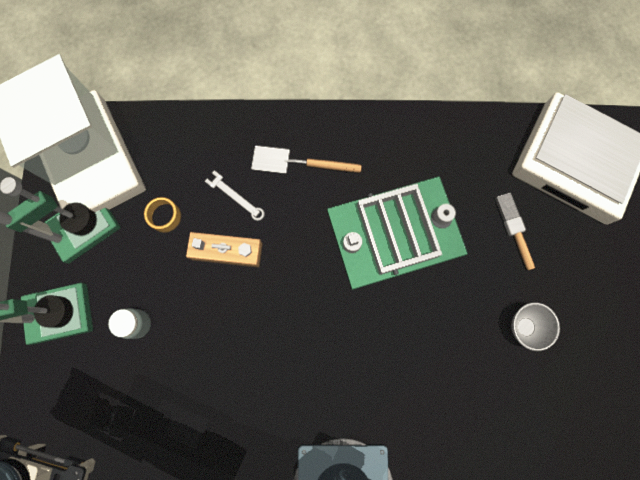

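View pics/scene0.png

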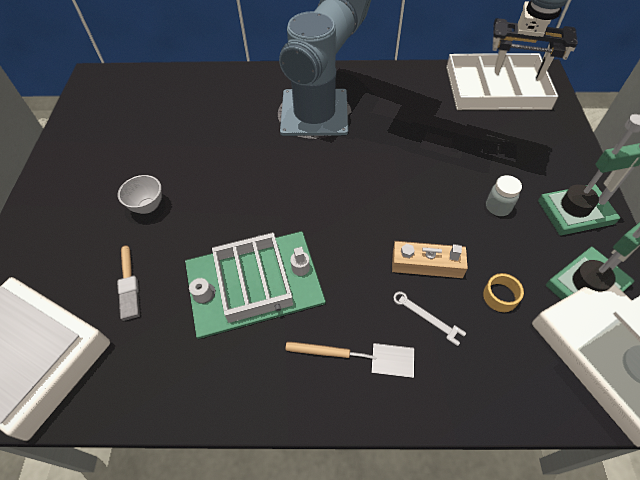

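The top view shows the square-headed pin at the rack's left end, about (197,243). The empty boss is at about (445,214) and the fitted one at (353,241). In the scene view the pin is at about (456,250) and the empty boss hole at (200,287).

```bash
cat > h.py <<'E'
import numpy as np, cv2
from cell import *
from scipy.spatial.transform import Rotation as R
def rot(q): return R.from_quat([q[1],q[2],q[3],q[0]])
def K(p):
    f=240/np.tan(np.radians(p["vfov"]/2)); return f
def rays(p,uv):
    uv=np.atleast_2d(np.float64(uv)); f=K(p)
    d=(uv-[p["cx"],p["cy"]])/f; u=d.copy()
    for _ in range(20): u=d/(1+p["k1"]*(u**2).sum(1,keepdims=True))
    return rot(p["attitude"]).apply(np.c_[u[:,0],-u[:,1],-np.ones(len(u))])
def plane(p,uv,z):
    d=rays(p,uv); return p["position"]+d*((z-p["position"][2])/d[:,2])[:,None]
def proj(p,X):
    c=rot(p["attitude"]).inv().apply(np.atleast_2d(X)-p["position"]); s=np.c_[c[:,0],-c[:,1]]/-c[:,2:]
    return s*(1+p["k1"]*(s**2).sum(1,keepdims=True))*K(p)+[p["cx"],p["cy"]]
def tri(ps,uvs):
    A=np.zeros((3,3));b=np.zeros(3)
    for p,uv in zip(ps,uvs):
        d=rays(p,uv)[0];d/=np.linalg.norm(d);M=np.eye(3)-np.outer(d,d);A+=M;b+=M@p["position"]
    X=np.linalg.solve(A,b)
    r=[np.linalg.norm(proj(p,X)[0]-uv) for p,uv in zip(ps,uvs)]
    return X,r
E
python3 - <<'E'
from h import *
T=camera_params("top");S=camera_params("scene")
for n,a,b in(("pin",(197,243),(456,250)),("boss",(446,213),(200,286)),("fit",(354,240),(298,252))): print(n,tri([T,S],[a,b]))
print("rack dir",plane(T,[(197,243),(245,249)],.06))
W=camera_params("wrist");s=state();r=rot(s["tool_rot"]);print(r.as_matrix().round(3));print("cam in tool",r.inv().apply(W["position"]-s["eef_pos"]),"look",(r.inv()*rot(W["attitude"])).apply([0,0,-1]))
E
```

```text
pin (array([0.56635144, 0.34051581, 0.07365031]), [np.float64(0.27393491901546135), np.float64(0.2798738654296403)])
boss (array([ 0.64672805, -0.25036393,  0.04906021]), [np.float64(0.4908647822188101), np.float64(0.5262939227837803)])
fit (array([ 0.57361377, -0.02573698,  0.07770952]), [np.float64(0.18219732224648166), np.float64(0.18300859331439628)])
rack dir [[0.56910617 0.34500918 0.06      ]
 [0.55499229 0.23022194 0.06      ]]
[[-0.976  0.22  -0.001]
 [ 0.22   0.976 -0.001]
 [ 0.    -0.001 -1.   ]]
cam in tool [ 0.06555429  0.00044821 -0.16658037] look [-2.40030034e-01  9.37569868e-05  9.70765458e-01]
```

```bash
python3 -m handwheel '[[-0.04,-0.008,0,0,0,7,1],[-0.08,-0.016,0,0,0,14,1],[-0.12,-0.023,0,0,0,21,1],[-0.16,-0.031,0,0,0,28,1],[-0.2,-0.039,0,0,0,35,1],[-0.24,-0.047,0,0,0,42,1],[-0.28,-0.054,0,0,0,49,1],[-0.32,-0.062,0,0,0,56,1],[-0.36,-0.07,0,0,0,63,1],[-0.4,-0.078,0,0,0,70,1],[-0.44,-0.086,0,0,0,77,1],[-0.478,-0.093,0,0,0,84,1]]'
python3 -m handwheel '[[0,0,0,0,0,0,1],[0,0,0,0,0,0,1],[0,0,0,0,0,0,1],[0,0,0,0,0,0,1]]'
python3 - <<'E'
from h import *
p=camera_params("wrist");im=read_camera("wrist");cv2.imwrite("pics/w1.png",im)
s=state();np.save("w1.npy",p,allow_pickle=True);print(s["eef_pos"],s["joint_pos"],s["time"]);print(rot(s["tool_rot"]).as_matrix().round(4))
E
```

```text
time: 1.15
eef_pos: [0.5686, 0.3391, 0.2182]
tool_rot: [-0.0, 0.749, 0.662, -0.0]
contact_force: [0.6, 1.2, -0.2]
grip_width: 0.0927
gripper_force: 0.0
time: 1.48
eef_pos: [0.5654, 0.3414, 0.2185]
tool_rot: [-0.0, 0.747, 0.665, -0.0]
contact_force: [-0.8, -0.3, -0.0]
grip_width: 0.0931
gripper_force: 0.0
[0.56532259 0.34164721 0.21881601] [3.74886607e-01 4.59213150e-01 1.24197117e+00 3.21742986e-04
 1.44086148e+00 4.89382107e-01] 1.5333
[[ 1.143e-01  9.934e-01 -5.000e-04]
 [ 9.934e-01 -1.143e-01  1.000e-04]
 [ 1.000e-04 -5.000e-04 -1.000e+00]]
```

View pics/w1.png

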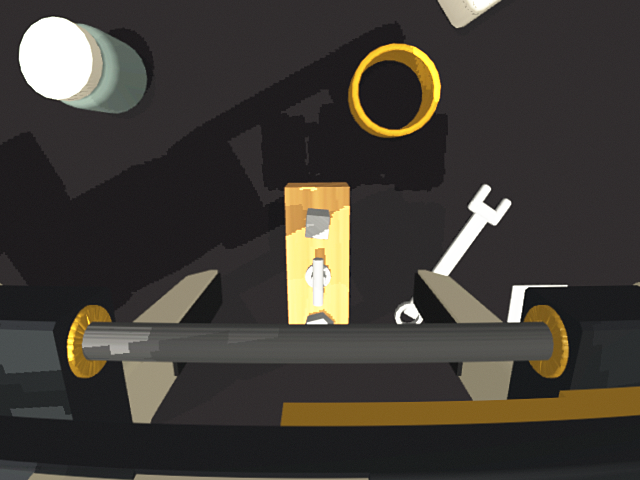

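The wrist view has the square head at about (317,222) on the rack and between the fingers. The teepin is at (318,280) and the screw is partly hidden at (318,320).

```bash
python3 - <<'E'
from h import *
p=np.load("w1.npy",allow_pickle=True).item()
print(plane(p,[(317,222)],.081))
im=cv2.imread("pics/w1.png");c=im[170:330,270:370];cv2.imwrite("pics/w1c.png",cv2.resize(c,None,fx=6,fy=6,interpolation=cv2.INTER_NEAREST)[:600])
E
```

```text
[[0.56611674 0.34598291 0.081     ]]
```

View pics/w1c.png

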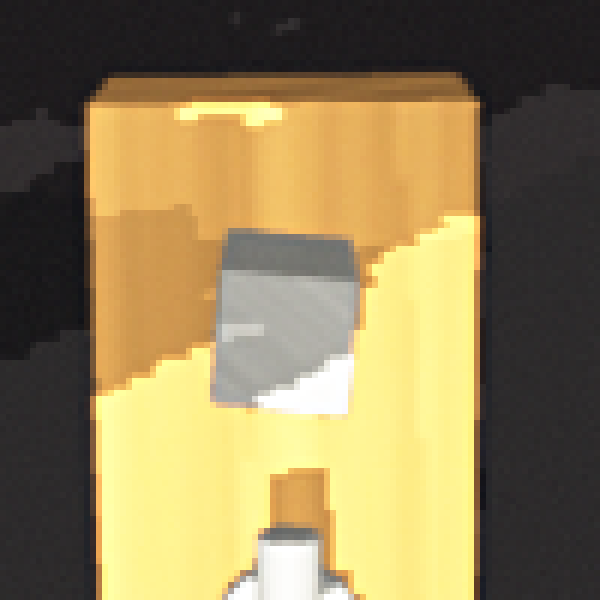

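The head's top face has its corners at about (306.7,215.2), (329.8,217), (328.3,238.8) and (305.3,237).

```bash
python3 - <<'E'
from h import *
p=np.load("w1.npy",allow_pickle=True).item()
q=np.array([(220,271),(359,282),(350,413),(212,402)])/6+[270,170]
P=plane(p,q,.081);print(P, P.mean(0)); e=np.roll(P,-1,0)-P;print(np.linalg.norm(e,axis=1));print(np.degrees(np.arctan2(e[:,1],e[:,0])))
r=rot(state()["tool_rot"]);y=r.apply([0,1,0]);print("tool y",np.degrees(np.arctan2(y[1],y[0])));print("shift",r.inv().apply(P.mean(0)-state()["eef_pos"]))
E
```

```text
[[0.55817406 0.35278175 0.081     ]
 [0.57731626 0.34900934 0.081     ]
 [0.57403428 0.33035074 0.081     ]
 [0.55475912 0.3341823  0.081     ]] [0.56607093 0.34158103 0.081     ]
[0.01951038 0.01894505 0.0196523  0.01891035]
[-11.14858372 -99.97605592 168.75716503  79.59612547]
tool y -6.562500512747172
shift [1.03333634e-05 8.26787697e-04 1.37815582e-01]
```

```bash
python3 -m handwheel '[[0,0.001,0.03,0,0,4,1],[0,0.001,0.06,0,0,4,1],[0,0.001,0.06,0,0,4,1],[0,0.001,0.06,0,0,4,1],[0,0.001,0.06,0,0,4,1],[0,0.001,0.06,0,0,4,1]]'
python3 - <<'E'
from h import *
p=camera_params("wrist");im=read_camera("wrist");cv2.imwrite("pics/w2.png",im)
s=state();np.save("w2.npy",p,allow_pickle=True);print(s["eef_pos"],s["time"])
u,v=proj(p,[.566,.3416,.081])[0].astype(int);print(u,v)
cv2.imwrite("pics/w2c.png",cv2.resize(im[v-50:v+50,u-60:u+60],None,fx=5,fy=5,interpolation=cv2.INTER_NEAREST))
E
```

```text
time: 2.03
eef_pos: [0.5686, 0.3415, 0.1612]
tool_rot: [0.001, 0.77, 0.638, 0.002]
contact_force: [0.9, 0.7, -0.4]
grip_width: 0.0929
gripper_force: 0.0
[0.56870434 0.34133827 0.16114266] 2.0833
312 245
```

View pics/w2c.png

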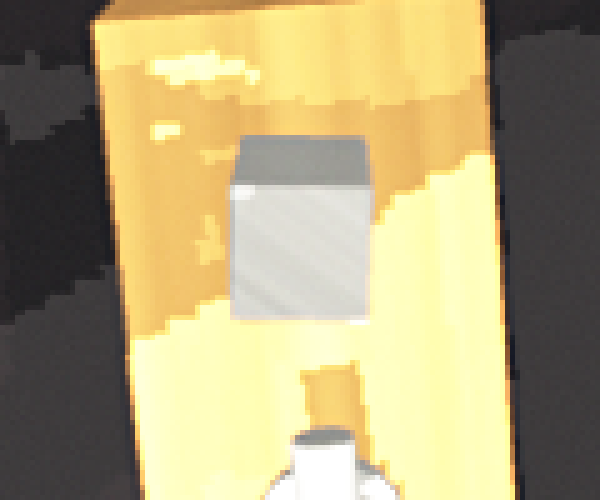

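The turned head is now square to the picture, with its top face centred at about (312.2,245.4).

```bash
python3 - <<'E'
from h import *
a=np.load("w1.npy",allow_pickle=True).item();b=np.load("w2.npy",allow_pickle=True).item()
X,r=tri([a,b],[(317.54,227.0),(312.15,245.4)]);print(X,r);print(plane(b,[(312.15,245.4)],.081),camera_params("top")["position"])
T=camera_params("top");S=camera_params("scene");print(proj(T,X),proj(S,X))
Q=plane(b,np.array([(231,185),(372,185),(370,319),(230,319)])/5+[252,195],.081);e=np.roll(Q,-1,0)-Q;print(np.degrees(np.arctan2(e[:,1],e[:,0])))
s=state();t=rot(s["tool_rot"]);y=t.apply([0,1,0]);print(np.degrees(np.arctan2(y[1],y[0])));print(t.inv().apply(X-s["eef_pos"]),t.as_matrix())
E
```

```text
[0.56590505 0.34129321 0.07892281] [np.float64(0.17589743077004372), np.float64(0.21372007801650908)]
[[0.56591594 0.34193318 0.081     ]] [0.35873629 0.04374066 1.12933049]
[[196.32588708 242.77833415]] [[457.11388873 248.57674892]]
[ -10.66592199 -101.12210502  169.33073044   78.2348229 ]
-10.661448638020795
[-0.00073338 -0.00301263  0.08220905] [[ 0.1849983   0.9827322   0.00361275]
 [ 0.98273663 -0.18500443  0.0014391 ]
 [ 0.00208263  0.00328415 -0.99999244]]
```

```bash
python3 -m handwheel '[[0,-0.002,0.03,0,0,0,1],[0,-0.0025,0.06,0,0,0,1],[0,-0.0025,0.09,0,0,0,1],[-0.0005,-0.0025,0.109,0,0,0,0.6],[-0.0005,-0.0025,0.109,0,0,0,0.5],[-0.0005,-0.0025,0.109,0,0,0,0.4],[-0.0005,-0.0025,0.109,0,0,0,0.35]]' 20
python3 -c "
from h import *
s=state();t=rot(s['tool_rot']);print(t.inv().apply(np.array([.5659,.3415,.052])-s['eef_pos']),t.as_matrix()[:,2])"
```

```text
time: 2.67
eef_pos: [0.5669, 0.3412, 0.052]
tool_rot: [0.001, 0.77, 0.638, 0.002]
contact_force: [0.6, 0.1, -0.5]
grip_width: 0.0709
gripper_force: 0.0
[ 1.33256108e-04 -9.99778297e-04  1.66392545e-05] [ 0.00346371  0.00136355 -0.99999307]
```

```bash
python3 -m handwheel '[[0,-0.001,0,0,0,0,0.3],[0,-0.001,0,0,0,0,0.1],[0,-0.001,0,0,0,0,0],[0,-0.001,0,0,0,0,0],[0,-0.001,0,0,0,0,0],[0,-0.001,0,0,0,0,0],[0,-0.001,0,0,0,0,0],[0,-0.001,0,0,0,0,0],[0,-0.001,0,0,0,0,0],[0,-0.001,0,0,0,0,0],[0,-0.001,0,0,0,0,0],[0,-0.001,0,0,0,0,0]]' 20
python3 -m handwheel '[[0,0,0,0,0,0,0],[0,0,0,0,0,0,0],[0,0,0,0,0,0,0]]' 50
```

```text
time: 3.67
eef_pos: [0.5643, 0.3407, 0.0496]
tool_rot: [0.0, 0.77, 0.638, 0.0]
contact_force: [0.4, -0.0, 0.4]
grip_width: 0.0201
gripper_force: 20.0
time: 3.92
eef_pos: [0.5643, 0.3407, 0.0496]
tool_rot: [0.0, 0.77, 0.638, 0.0]
contact_force: [-0.0, 0.3, 0.5]
grip_width: 0.0197
gripper_force: 50.0
```

```bash
python3 -m handwheel '[[0,0,-0.015,0,0,0,0],[0,0,-0.04,0,0,0,0],[0,0,-0.07,0,0,0,0],[0,0,-0.1,0,0,0,0],[0,0,-0.125,0,0,0,0],[0,0,-0.125,0,0,0,0],[0,0,-0.125,0,0,0,0]]'
python3 -m handwheel '[[-0.02,0.007,0,0,0,-2,0],[-0.055,0.019,0,0,0,-5,0],[-0.09,0.031,0,0,0,-7,0],[-0.125,0.043,0,0,0,-9,0],[-0.16,0.055,0,0,0,-11,0],[-0.195,0.068,0,0,0,-13,0],[-0.23,0.08,0,0,0,-15,0],[-0.265,0.092,0,0,0,-17,0],[-0.3,0.104,0,0,0,-19,0]]'
python3 -c "
from h import *
s=state();t=rot(s['tool_rot']);print(s['time'],s['eef_pos'],t.inv().apply(np.array([.656,-.279,.17])-s['eef_pos']),t.as_matrix()[:,1])"
```

```text
time: 4.5
eef_pos: [0.5649, 0.3411, 0.176]
tool_rot: [0.0, 0.77, 0.638, 0.001]
contact_force: [0.5, -0.1, -2.2]
grip_width: 0.0199
gripper_force: 50.0
time: 5.25
eef_pos: [0.6092, 0.025, 0.1719]
tool_rot: [-0.002, 0.653, 0.757, -0.001]
contact_force: [1.1, 0.3, -0.8]
grip_width: 0.0197
gripper_force: 50.0
5.25 [0.60918315 0.02503876 0.17189621] [-0.30761824  0.00195436  0.00147587] [ 0.98928533  0.14593203 -0.0042858 ]
```

```bash
python3 -m handwheel '[[-0.035,0,0,0,0,-1,0],[-0.07,0,0,0,0,-3,0],[-0.105,0,0,0,0,-5,0],[-0.14,0,0,0,0,-7,0],[-0.175,0,0,0,0,-8,0],[-0.21,0.001,0,0,0,-9,0],[-0.245,0.001,0,0,0,-9.5,0],[-0.28,0.001,0,0,0,-9.5,0],[-0.307,0.002,0,0,0,-9.5,0],[-0.307,0.002,0,0,0,-9.5,0],[-0.307,0.002,0,0,0,-9.5,0],[-0.307,0.002,0,0,0,-9.5,0]]'
python3 -m handwheel '[[0,0,0,0,0,0,0],[0,0,0,0,0,0,0],[0,0,0,0,0,0,0]]'
python3 - <<'E'
from h import *
p=camera_params("wrist");im=read_camera("wrist");cv2.imwrite("pics/w3.png",im)
s=state();np.save("w3.npy",p,allow_pickle=True);t=rot(s["tool_rot"]);print(s["eef_pos"],s["time"],t.as_matrix().round(4))
print("foot px",proj(p,s["eef_pos"]+t.apply([0,0,.0366])),proj(p,[.6467,-.2504,.052]))
E
```

```text
time: 6.25
eef_pos: [0.6559, -0.2758, 0.1721]
tool_rot: [-0.002, 0.589, 0.808, 0.0]
contact_force: [0.2, 0.4, -1.5]
grip_width: 0.02
gripper_force: 50.0
time: 6.5
eef_pos: [0.6571, -0.2754, 0.1748]
tool_rot: [-0.0, 0.589, 0.808, 0.0]
contact_force: [-0.3, 1.0, -1.7]
grip_width: 0.0197
gripper_force: 50.0
[ 0.65713232 -0.27567943  0.17493719] 6.55 [[-3.070e-01  9.517e-01  2.000e-04]
 [ 9.517e-01  3.070e-01 -1.000e-04]
 [-1.000e-04  2.000e-04 -1.000e+00]]
foot px [[315.97629885 264.75770476]] [[313.65494988 197.6780626 ]]
```

View pics/w3.png

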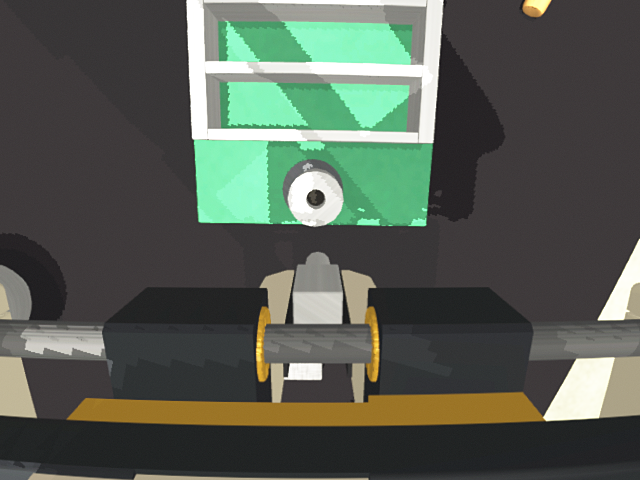

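The held pin's foot shows at about (318,258). The empty boss is at (315,197) with its hole at (316,198).

```bash
python3 -m handwheel '[[0,0,0.02,0,0,0,0],[0,0,0.04,0,0,0,0],[0,0,0.06,0,0,0,0],[0,0,0.063,0,0,0,0],[0,0,0.063,0,0,0,0],[0,0,0.063,0,0,0,0],[0,0,0.063,0,0,0,0]]'
python3 - <<'E'
from h import *
p=camera_params("wrist");im=read_camera("wrist");cv2.imwrite("pics/w4.png",im)
s=state();np.save("w4.npy",p,allow_pickle=True);np.save("s4.npy",s,allow_pickle=True);t=rot(s["tool_rot"]);print(s["eef_pos"],s["time"],t.as_matrix().round(4))
print("foot px",proj(p,s["eef_pos"]+t.apply([0,0,.0366])),proj(p,[.6467,-.2504,.052]))
cv2.imwrite("pics/w4c.png",cv2.resize(im[140:290,240:400],None,fx=4,fy=4,interpolation=cv2.INTER_NEAREST))
for n in("w3","w4"):
    g=cv2.cvtColor(cv2.imread(f"pics/{n}.png"),cv2.COLOR_BGR2GRAY)
    c,_=cv2.findContours((g<110).astype(np.uint8),cv2.RETR_LIST,cv2.CHAIN_APPROX_NONE)
    for k in c:
        a=cv2.contourArea(k);(x,y),ax,_=cv2.fitEllipse(k) if len(k)>5 else ((0,0),0,0)
        if 80<a<3000 and 240<x<400 and 140<y<290: print(n,a,x,y,ax)
E
```

```text
time: 7.13
eef_pos: [0.658, -0.2773, 0.1136]
tool_rot: [0.001, 0.589, 0.808, 0.0]
contact_force: [0.6, 0.1, -1.7]
grip_width: 0.0195
gripper_force: 50.0
[ 0.65796099 -0.27737047  0.11366552] 7.1833 [[-0.3057  0.9521  0.0027]
 [ 0.9521  0.3057 -0.0017]
 [-0.0024  0.0021 -1.    ]]
foot px [[315.98827344 264.40461348]] [[311.97014441 207.4088159 ]]
w3 199.0 315.2317810058594 197.4662628173828 (15.212665557861328, 16.825212478637695)
w3 388.5 314.28515625 196.965576171875 (58.63042068481445, 71.03148651123047)
w4 311.0 314.05621337890625 206.56436157226562 (18.769071578979492, 21.26494026184082)
w4 339.0 328.2804260253906 174.40658569335938 (16.962440490722656, 46.762332916259766)
```

View pics/w4c.png

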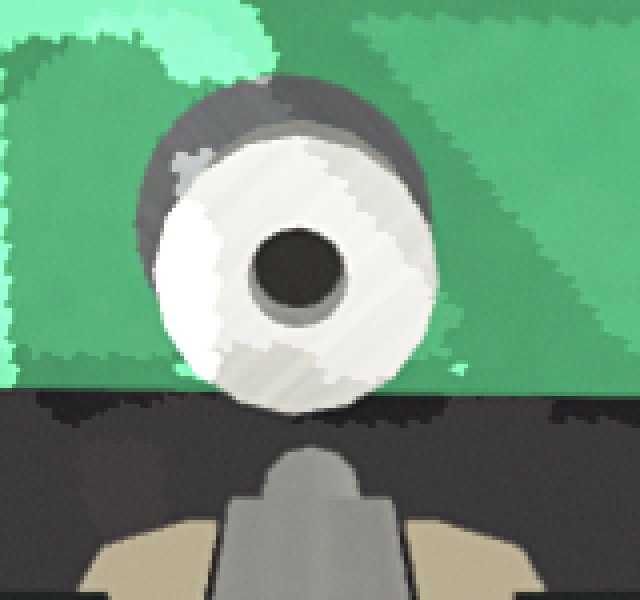

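In the crop the hole's rim is centred at (298,277), which is full-frame (314.6,209.2). The foot's near arc runs from x 264 to 359 with its crest at row 447, so the foot centre is about (317.9,263.2).

```bash
python3 - <<'E'
from h import *
a=np.load("w3.npy",allow_pickle=True).item();b=np.load("w4.npy",allow_pickle=True).item();s=np.load("s4.npy",allow_pickle=True).item()
print("plug",tri([a,b],[(315.23,197.47),(314.06,206.56)]))
H=plane(b,[(314.6,209.2)],.052)[0];F=plane(b,[(317.9,263.2)],s["eef_pos"][2]-.0366)[0]
t=rot(s["tool_rot"]);Fk=s["eef_pos"]+t.apply([0,0,.0366]);print("hole",H,"foot cam",F,"foot kin",Fk)
d=H-F;print("delta",d,"in tool",t.inv().apply(d)); n=state();print(n["eef_pos"])
g=cv2.cvtColor(cv2.imread("pics/w4.png"),cv2.COLOR_BGR2GRAY)
k,_=cv2.findContours(cv2.inRange(g,0,185),cv2.RETR_LIST,cv2.CHAIN_APPROX_NONE)
for c in k:
    if 300<cv2.contourArea(c)<800: print(cv2.fitEllipse(c))
E
```

```text
plug (array([ 0.64833533, -0.25161626,  0.03850312]), [np.float64(0.028002240191125582), np.float64(0.03490302632002622)])
hole [ 0.64861321 -0.25097787  0.052     ] foot cam [ 0.658891   -0.27639679  0.07706552] foot kin [ 0.65806114 -0.27743239  0.07706571]
delta [-0.01027778  0.02541892 -0.02506552] in tool [ 0.02740533 -0.00206615  0.02499427]
[ 0.65796099 -0.27737047  0.11366552]
((101.646240234375, 391.5313415527344), (18.036195755004883, 27.525394439697266), 92.94474792480469)
((313.8981628417969, 208.7972412109375), (23.666778564453125, 24.17772102355957), 145.96534729003906)
```

```bash
python3 -m handwheel '[[0.014,-0.001,0,0,0,0,0],[0.0274,-0.002,0,0,0,0,0],[0.0274,-0.002,0.01,0,0,0,0],[0.0274,-0.002,0.018,0,0,0,0],[0.0274,-0.002,0.018,0,0,0,0],[0.0274,-0.002,0.018,0,0,0,0],[0.0274,-0.002,0.018,0,0,0,0],[0.0274,-0.002,0.018,0,0,0,0],[0.0274,-0.002,0.018,0,0,0,0]]'
python3 - <<'E'
from h import *
p=camera_params("wrist");im=read_camera("wrist");s=state();np.save("w5.npy",p,allow_pickle=True)
t=rot(s["tool_rot"]);print(s["eef_pos"],s["contact_force"],t.as_matrix().round(4))
tgt=np.array([.65796-.01028,-.27737+.02542,s["eef_pos"][2]]);print("remaining",t.inv().apply(tgt-s["eef_pos"]))
cv2.imwrite("pics/w5.png",im);cv2.imwrite("pics/w5c.png",cv2.resize(im[200:310,250:390],None,fx=5,fy=5,interpolation=cv2.INTER_NEAREST))
E
```

```text
time: 7.93
eef_pos: [0.647, -0.252, 0.0939]
tool_rot: [0.0, 0.589, 0.808, 0.0]
contact_force: [-0.4, 0.3, -0.5]
grip_width: 0.0198
gripper_force: 50.0
[ 0.64692106 -0.25185268  0.09388975] [-0.23803938 -0.11933404 -1.61804691] [[-3.053e-01  9.523e-01  5.000e-04]
 [ 9.523e-01  3.053e-01 -3.000e-04]
 [-5.000e-04  4.000e-04 -1.000e+00]]
remaining [-3.24369684e-04  6.92993600e-04  4.13666323e-07]
```

View pics/w5c.png

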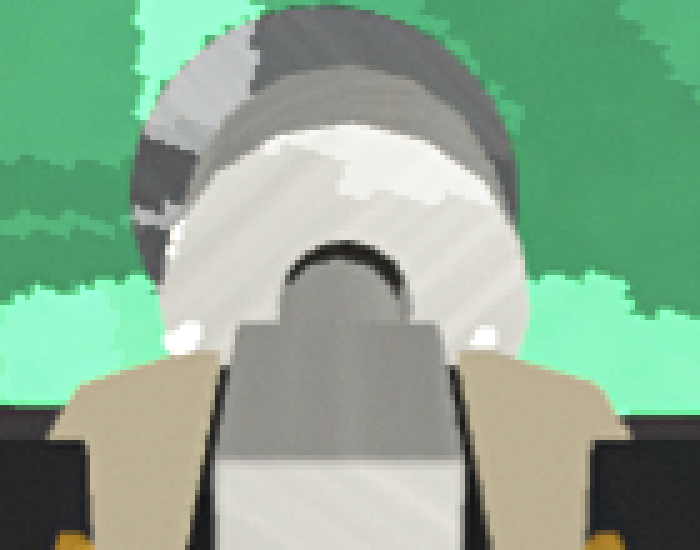

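The foot is about 1 px left of the hole's centre line, which agrees with the computed remaining shift of (-0.3, +0.7) mm. I'll correct that and feel downward.

```bash
python3 -m handwheel '[[-0.0003,0.0006,0,0,0,0,0],[-0.0003,0.0006,0.001,0,0,0,0],[-0.0003,0.0006,0.002,0,0,0,0],[-0.0003,0.0006,0.003,0,0,0,0],[-0.0003,0.0006,0.004,0,0,0,0],[-0.0003,0.0006,0.0045,0,0,0,0],[-0.0003,0.0006,0.005,0,0,0,0],[-0.0003,0.0006,0.0055,0,0,0,0],[-0.0003,0.0006,0.006,0,0,0,0],[-0.0003,0.0006,0.006,0,0,0,0]]'
python3 -c "
from h import *
s=state();t=rot(s['tool_rot']);print(s['eef_pos'],s['contact_force'],t.inv().apply(np.array([.64768,-.25195,s['eef_pos'][2]])-s['eef_pos']))"
```

```text
time: 8.82
eef_pos: [0.6473, -0.2515, 0.0875]
tool_rot: [-0.0, 0.589, 0.808, -0.0]
contact_force: [-0.0, 0.2, -1.5]
grip_width: 0.0194
gripper_force: 50.0
[ 0.64727631 -0.25148653  0.08752624] [-0.01690167  0.16303957 -1.52100269] [-5.64664222e-04  2.42753806e-04 -1.06870356e-07]
```

```bash
python3 -m handwheel '[[-0.0003,0.0001,0.0003,0,0,0,0],[-0.0003,0.0001,0.0006,0,0,0,0],[-0.0003,0.0001,0.001,0,0,0,0],[-0.0003,0.0001,0.0015,0,0,0,0],[-0.0003,0.0001,0.002,0,0,0,0],[-0.0003,0.0001,0.002,0,0,0,0]]'
```

```text
time: 9.32
eef_pos: [0.6475, -0.2517, 0.0855]
tool_rot: [-0.0, 0.589, 0.808, -0.0]
contact_force: [0.3, -0.3, -0.7]
grip_width: 0.0198
gripper_force: 50.0
```

The foot is 3 mm inside the hole with no force, so I'm continuing toward the plug.

```bash
python3 -m handwheel '[[0,0,0.001,0,0,0,0],[0,0,0.002,0,0,0,0],[0,0,0.003,0,0,0,0],[0,0,0.004,0,0,0,0],[0,0,0.005,0,0,0,0],[0,0,0.006,0,0,0,0],[0,0,0.007,0,0,0,0],[0,0,0.008,0,0,0,0],[0,0,0.009,0,0,0,0],[0,0,0.009,0,0,0,0]]'
python3 -m handwheel '[[0,0,0.0005,0,0,0,0],[0,0,0.001,0,0,0,0],[0,0,0.0015,0,0,0,0],[0,0,0.002,0,0,0,0],[0,0,0.0025,0,0,0,0],[0,0,0.003,0,0,0,0],[0,0,0.0035,0,0,0,0],[0,0,0.004,0,0,0,0]]'
```

```text
time: 10.15
eef_pos: [0.6474, -0.2517, 0.0763]
tool_rot: [-0.0, 0.589, 0.808, -0.0]
contact_force: [-0.5, 0.2, -0.4]
grip_width: 0.0198
gripper_force: 50.0
time: 10.82
eef_pos: [0.6477, -0.2519, 0.0742]
tool_rot: [0.0, 0.589, 0.808, -0.0]
contact_force: [-3.5, 1.8, 7.2]
grip_width: 0.0194
gripper_force: 50.0
```

```bash
python3 -m handwheel '[[0,0,0.0006,0,0,0,0],[0,0,0.0012,0,0,0,0],[0,0,0.0018,0,0,0,0],[0,0,0.0024,0,0,0,0],[0,0,0.003,0,0,0,0],[0,0,0.0036,0,0,0,0],[0,0,0.0042,0,0,0,0],[0,0,0.0048,0,0,0,0],[0,0,0.0054,0,0,0,0],[0,0,0.006,0,0,0,0]]'
python3 -m handwheel '[[0,0,0.0006,0,0,0,0],[0,0,0.0012,0,0,0,0],[0,0,0.0018,0,0,0,0],[0,0,0.0024,0,0,0,0],[0,0,0.003,0,0,0,0],[0,0,0.0036,0,0,0,0],[0,0,0.0042,0,0,0,0],[0,0,0.0048,0,0,0,0]]'
```

```text
time: 11.65
eef_pos: [0.6476, -0.2518, 0.0683]
tool_rot: [0.001, 0.589, 0.808, -0.0]
contact_force: [-2.5, 0.5, 8.6]
grip_width: 0.0193
gripper_force: 50.0
time: 12.32
eef_pos: [0.6476, -0.2518, 0.0635]
tool_rot: [0.0, 0.589, 0.808, -0.0]
contact_force: [-1.9, 1.6, 7.2]
grip_width: 0.0197
gripper_force: 50.0
```

Tracks well. There's about 7 mm to go to home, at TCP z of roughly 0.0566.

```bash
python3 -m handwheel '[[0,0,0.0006,0,0,0,0],[0,0,0.0012,0,0,0,0],[0,0,0.0018,0,0,0,0],[0,0,0.0024,0,0,0,0],[0,0,0.003,0,0,0,0],[0,0,0.0036,0,0,0,0],[0,0,0.0042,0,0,0,0],[0,0,0.0048,0,0,0,0]]'
python3 -m handwheel '[[0,0,0.0004,0,0,0,0],[0,0,0.0008,0,0,0,0],[0,0,0.0012,0,0,0,0],[0,0,0.0015,0,0,0,0],[0,0,0.0018,0,0,0,0],[0,0,0.0018,0,0,0,0]]'
```

```text
time: 12.98
eef_pos: [0.6477, -0.2518, 0.0587]
tool_rot: [0.0, 0.589, 0.808, -0.0]
contact_force: [-3.8, 1.3, 7.6]
grip_width: 0.0198
gripper_force: 50.0
time: 13.48
eef_pos: [0.6476, -0.2519, 0.0568]
tool_rot: [0.0, 0.589, 0.808, -0.0]
contact_force: [-2.1, 1.0, 6.7]
grip_width: 0.0196
gripper_force: 50.0
```

```bash
python3 -m handwheel '[[0,0,0.0003,0,0,0,0],[0,0,0.0006,0,0,0,0],[0,0,0.0009,0,0,0,0],[0,0,0.0012,0,0,0,0],[0,0,0.0012,0,0,0,0]]'
```

```text
time: 13.9
eef_pos: [0.6477, -0.2518, 0.0565]
tool_rot: [0.001, 0.589, 0.808, -0.0]
contact_force: [-5.2, 1.8, 12.4]
grip_width: 0.0201
gripper_force: 50.0
```

The force is rising and motion has stopped, so the shoulder is meeting the boss. I'll press a little more to confirm.

```bash
python3 -m handwheel '[[0,0,0.0005,0,0,0,0],[0,0,0.001,0,0,0,0],[0,0,0.0015,0,0,0,0],[0,0,0.002,0,0,0,0],[0,0,0.002,0,0,0,0]]'
```

```text
time: 14.32
eef_pos: [0.6478, -0.2519, 0.0565]
tool_rot: [0.001, 0.589, 0.808, -0.0]
contact_force: [-7.5, 3.4, 20.6]
grip_width: 0.0196
gripper_force: 50.0
```

```bash
python3 -m handwheel '[[0,0,-0.001,0,0,0,0],[0,0,-0.002,0,0,0,0],[0,0,-0.002,0,0,0,0.15],[0,0,-0.002,0,0,0,0.3],[0,0,-0.002,0,0,0,0.5],[0,0,-0.002,0,0,0,0.5],[0,0,-0.002,0,0,0,0.5],[0,0,-0.002,0,0,0,0.5]]'
python3 -m handwheel '[[0,0,-0.01,0,0,0,0.5],[0,0,-0.03,0,0,0,0.5],[0,0,-0.06,0,0,0,0.5],[0,0,-0.09,0,0,0,0.5],[0,0,-0.12,0,0,0,0.5],[0,0,-0.12,0,0,0,0.5],[0,0,-0.12,0,0,0,0.5],[0,0,-0.12,0,0,0,0.5]]'
python3 - <<'E'
from h import *
p=camera_params("wrist");im=read_camera("wrist");cv2.imwrite("pics/w6.png",im);print(proj(p,[.648,-.2515,.088]))
a=cv2.resize(im[150:300,240:400],None,fx=3,fy=3,interpolation=cv2.INTER_NEAREST)
q=read_camera("scene");b=cv2.resize(q[235:335,170:330],None,fx=2,fy=2)[:, :320]
o=np.zeros((450,800,3),np.uint8);o[:,:480]=a;o[:200,480:800]=b;cv2.imwrite("pics/w6c.png",o)
E
```

```text
time: 14.98
eef_pos: [0.6474, -0.2517, 0.0536]
tool_rot: [-0.0, 0.589, 0.808, -0.0]
contact_force: [0.4, -0.4, -0.9]
grip_width: 0.0457
gripper_force: 0.0
time: 15.65
eef_pos: [0.6473, -0.2516, 0.174]
tool_rot: [-0.0, 0.589, 0.808, -0.0]
contact_force: [-0.1, -0.2, -0.2]
grip_width: 0.0462
gripper_force: 0.0
[[317.34778679 242.72044395]]
```

View pics/w6c.png

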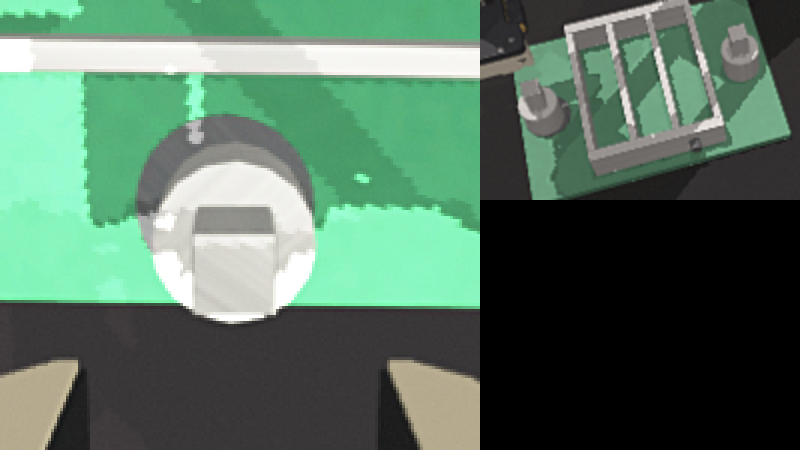

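The pin stands upright on the boss, its head top at about (318,241) where a flush head should appear (317,243). It matches the fitted pin in the scene view, and the gripper is clear.

```bash
python3 -c "
from cell import *
print(job_done())"
```

```text
the job is handed in; nothing more can be done
None
```

The pin is pressed home in the empty boss, with its head flush by the final camera check. It has been released and the job handed in at about 16 s; the highest push I read was about 22 N.

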